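# Close a button on the ratchet press and release it

## Task

A button blank is waiting in the closing tool under the counter's ratchet press. Click the ram down with the ratcheted four-armed hand wheel until the button is squeezed fully home, firm but not crushed, and take your hand off so that the pawl alone holds the squeeze for a moment. Then throw the pawl right back off the ratchet, wind the ram up again until its foot stands at least 10 mm clear of the tool, and leave the other things on the counter where they are.

Things in the scene. Friction and masses are not known exactly. Their poses are not given: they have to be found in the camera images.
- press: Grey cast-iron C-frame bench press, fixed, 245 x 110 mm; head 60 mm wide (y -30 to 30 mm), top 255 mm high; ram's top end up to 300 mm high in its middle. Origin on the counter under the ram's axis; -x points out of the throat (front), +y left, z up. Hand wheel on the right side (-y), ratchet and pawl on the left (+y), on one level cross shaft along y. Grey button-tool cup (52 mm) on the anvil.
- hub (a point): Centre of the hand wheel, on the shaft's axis, at (20, -85, 210) mm in the press's frame. The wheel turns in the press's x-z plane. Turning it free takes 1 to 2.5 N at a ball, either way; it stays where it is left unless the squeezed foot drives it back.
- wheel (a joint): Angle of the hand wheel, rad, several turns. Grows when the arms at the front (-x) go down, which drives the ram down 8.25 mm per rad. Ratchet of 36 teeth: a click every 0.1745 rad (1.44 mm of ram); it clicks freely forwards; with the pawl in, it stops backwards at the last tooth passed.
- ball0 (a point): Centre of the black ball (22 mm) on arm 0 of the hand wheel, 90 mm from the hub. Its angle above the front (-x) direction is 0.785 rad - wheel. A ball can be pinched from above (fingers closing along the press's y; 34 mm free between ball and press head) and turns easily in the fingers while led along its circle. Squeezing load L (N) on the foot takes about 0.092 L + 1 N at a ball.
- ball1 (a point): The same on arm 1, which is 90 degrees farther round: angle above front 2.356 - wheel.
- ball2 (a point): The same on arm 2: angle above front 3.927 - wheel.
- ball3 (a point): The same on arm 3: angle above front 5.498 - wheel.
- pawl (a joint): Angle of the pawl about its pin, rad: 0.03 to 0.10 in the ratchet (it rises and drops with every click), 1.75 thrown right back on its stop. Nose and finger ball go up and over backwards (+x) as it grows. By its weight it falls back into the ratchet below about 0.9 and right back above about 1.1. Freeing it under the squeeze takes 2 to 5 N; the wheel then springs back up to half a radian.
- pawl_ball (a point): Centre of the black finger ball (18 mm) on the pawl, 58 mm from the pin's axis; pawl in: 44 mm in front of the pin and 38 mm above it (286 mm above the counter). It can be pinched from above (fingers closing along the press's y) and led along its circle about the pin.
- pawl_pin (a point): Axis of the pawl's pin (along y) in the pawl's plane, at (80, 55, 248) mm in the press's frame.
- foot: Round steel foot (26 mm) on the lower end of the ram, sprung in it at 50 N/mm. Origin at the centre of its underside, 100 mm above the counter when wheel = 0 and the spring is slack; starts 4 to 15 mm above the pusher. Let go after winding, the squeeze drops by up to one click: at most 75 N.
- pusher: White round upper half (37 mm) of the button tool, in the cup. Origin at the centre of its top, 84 to 86 mm high at the start. Sinks stiffly at 20 N by 2.5 to 9.5 mm, then stops hard: how far is not known, as blanks differ in height. It stays down. Home = 50 N or more held by the pawl with the hand off; crushed = over 175 N. So wind to 11 to 13 N at the ball, ease back onto the pawl, let go.
- tin: Bystander: closed steel tin, 84 mm wide, 60 mm high; origin under its centre.
- cup: Bystander: white cup, 68 mm wide, 85 mm high; origin under its centre.
- ruler: Bystander: wooden ruler 300 x 30 x 6 mm, long along its y; origin under its centre.

How it is judged:
By the outcome, as a careful person would: the job done as asked, in the order asked, and still so for the second after the job is handed in, with the robot touching nothing.
It also fails if it takes over 72 s, if anything falls off the work surface, if the arm or the gripper's body presses on something with over 40 N, if the wrist force passes 120 N, or if a joint passes its speed limit or range.

## Robot

A 7-joint arm with a two-finger parallel gripper is mounted at the origin on the work surface. World frame = base frame: x ahead of the robot, y to its left, z up, the work surface at z = 0. Lengths are in mm, angles in rad, forces in N, time in s.
With the tool pointing down it reaches from about 400 to 875 mm from the base axis. Payload 4.4 kg.
Tool frame: the origin (TCP) lies midway between the tips of the shut fingers; the grasp point (between the pads) lies ctrl.grip_depth behind it (ctrl.grip_depth is the distance from the TCP to the grasp point, in mm); z points along the fingers, y is the line along which they close (so a half turn about z gives the same grasp; the last joint's range is limited). The gripper opens to 85 mm and grips with 20 to 120 N. Pads are 22 mm wide; open, the fingers measure 114 mm over their backs; the gripper's body (76 mm by 85 mm) begins 54 mm behind the grasp point. The pads swing forward as they close: fully open they stand 13 mm farther back than shut.
Start: joints at [-1.415, 0.628, 0.038, 1.517, -0.027, 0.996, -0.02], TCP at [142.965, 634.097, 231.313] pointing down, gripper open.
Joint ranges: [-3.06, 3.06], [-0.37, 2.12], [-1.25, 1.32], [0.18, 2.47], [-1.1, 4.24], [0.23, 1.98], [-2.94, 2.94]. Speed limits (rad/s): [2.57, 2.57, 3.14, 3.14, 3.14, 3.14, 3.14].

## Interface

Orientations are given as [roll, pitch, yaw] about the fixed x, y, z axes, in that order (R = Rz(yaw) Ry(pitch) Rx(roll)).
In Python, from cell import ctrl gives the robot as it stands.
- The arm moves only by the tool carry_out, never from a script. Its argument "deltas" is one flat list of numbers, 7 for each row, row after row: the turn, a rotation vector about the tool's x, y, z in degrees, then the shift along the tool's x, y, z in m, then the closure, from -1 (fully open) to 1 (shut). In form: [wx, wy, wz, dx, dy, dz, claw, wx, wy, wz, dx, dy, dz, claw, ...]. A call has 1 to 12 rows; each row shifts and turns the commanded pose from where the row before left it, along the tool's axes as they then stand; what a row does not reach is not made up. A row lasts 1/8 s, in which the tool goes at most 62.5 mm and 10.7 degrees, less where a joint would pass 70% of its speed; a pose out of reach is approached as far as the arm can. A call with a gripper value outside its range is refused whole. The fingers move at their own pace and stop on an object; the grip force is fixed at half the most. Time passes only in rows, so rows that do not move let the fingers close. It gives the time, the measured TCP pose, the force, the opening and the grip force at its end, in the units of the state.
- ctrl.read_state(): the state, without advancing time (a new reading comes with each control period).
- ctrl.get_image(name): name is "side" or "top" or "wrist"; returns the picture (384x512x3 uint8, red, green, blue); there is no depth.
- ctrl.calibration(name): a dict with "mtx" (3x3 intrinsics, pixels), "R" (3x3) and "t" (3): a world point X has camera coordinates R X + t. Camera axes: x right, y down, z forward; pixel columns grow to the right and rows downward; lengths in mm; the calibration is good to about 2 mm. The wrist camera is an equidistant fisheye: a pixel r from the principal point sees the ray r / f radians off the axis. A picture is of the moment at which its call begins: read the wrist's pose just before it. calibration takes no time and is no camera call; for the wrist camera it gives the pose at the moment of the call.
- ctrl.finish_job(): hands the job in; it is judged then, once.
The state is a dict: "clock": time; "qpos": joint angles; "qd": joint speeds; "tau": joint torques, N m; "eef_pos": TCP position; "tool_rot": TCP orientation; "force": force on the tool from outside, world axes, zero at the start; "torque": the same for the moment, N m; "width": finger opening in mm; "gripper_force": force on a finger pad.
Only numpy, scipy, OpenCV 4.12 (cv2) and the standard library are available. Lean on these libraries where they do the work, as an engineer would, in place of code of your own. Each camera call takes 0.05 s, during which the arm holds its last target. There are 200 camera calls.

## Working session

There is one attempt and no reset: what is moved stays moved. The work goes in short steps, Python scripts to look and compute and a tool call to move; the robot and the scene stay as the last step left them, time stands still between calls to the robot, and variables do not carry over. Pictures are saved under pics/ and viewed, at most 10 in all, crops included, and the job is handed in when it is done.

Besides the shell and the picture viewer there is one more tool, called after "Request:" in YAML: its name, and indented under it one key for each argument. carry_out: Moves the arm, as the interface text tells. Its arguments: {"type":"object","properties":{"deltas":{"type":"array"}},"required":["deltas"]}

```bash
mkdir -p pics; ls
python3 - <<'E'
from cell import ctrl
import cv2
s=ctrl.read_state(); print({k:(v if not hasattr(v,'round') else v) for k,v in s.items()}, ctrl.grip_depth)
for n in("side","top"):
    c=ctrl.calibration(n); print(n,c["mtx"].tolist() if hasattr(c["mtx"],'tolist') else c["mtx"],c["R"],c["t"])
    cv2.imwrite(f"pics/{n}0.png",ctrl.get_image(n)[:,:,::-1])
E
```

```text
pics
{'clock': 0.0, 'qpos': array([-1.41477873,  0.62932986,  0.03847131,  1.51838417, -0.02698522,
        0.99628631, -0.02000067]), 'qd': array([ 0.00042873,  0.00073309, -0.00101626,  0.00156786, -0.00013985,
        0.0009547 ,  0.00031109]), 'tau': array([-1.55714724e-04, -5.63381946e+01,  1.22633033e+00, -1.93443024e+01,
        1.09717279e-02,  1.04583896e-02,  1.26226684e-05]), 'eef_pos': array([142.85687088, 633.46343861, 230.3950003 ]), 'tool_rot': array([-3.13970450e+00,  5.40332929e-05,  2.91975837e+00]), 'force': array([-0.71209169,  0.22027992, -1.28864058]), 'torque': array([ 0.00266315,  0.00704544, -0.00527322]), 'gripper_force': 0.0, 'width': 85.3601016185109} 18.700000000000003
side [[348.49697451392876, 0.0, 255.481654451251], [0.0, 348.49697451392876, 188.9601964321088], [0.0, 0.0, 1.0]] [[ 0.85110169  0.52486424 -0.01197632]
 [ 0.41676059 -0.6893258  -0.59257113]
 [-0.31927499  0.49934703 -0.80542909]] [-467.80023121 -103.29253053 1278.6742451 ]
top [[472.9500483128725, 0.0, 237.8754018055074], [0.0, 472.9500483128725, 198.70721875685135], [0.0, 0.0, 1.0]] [[-2.78845283e-02 -9.99610753e-01 -8.91469955e-04]
 [-9.96369580e-01  2.78658553e-02 -8.04434873e-02]
 [ 8.04370166e-02 -1.35489515e-03 -9.96758773e-01]] [   2.59640322  558.61403608 1686.79964111]
```

View pics/side0.png

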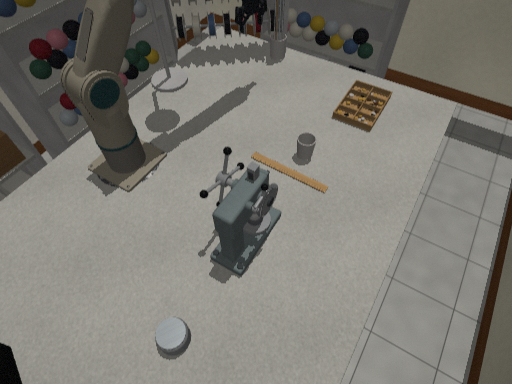

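View pics/top0.png

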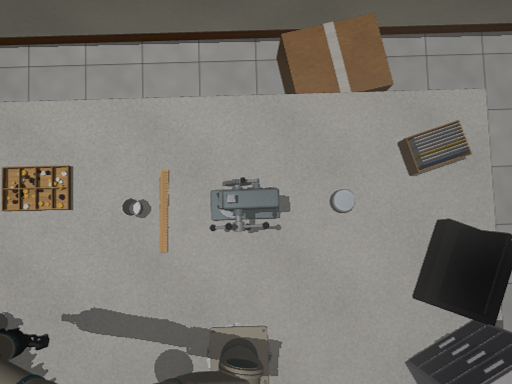

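Run:
```python
import cv2,numpy as np
a=cv2.imread("pics/top0.png")[165:245,195:295]; b=cv2.imread("pics/side0.png")[135:275,185:300]
a=cv2.resize(a,None,fx=6,fy=6,interpolation=cv2.INTER_CUBIC)   # 600x480
b=cv2.resize(b,None,fx=4,fy=4,interpolation=cv2.INTER_CUBIC)
cv2.imwrite("pics/a.png",a);cv2.imwrite("pics/b.png",b);print(a.shape,b.shape)
```

```text
(480, 600, 3) (560, 460, 3)
```

View pics/a.png

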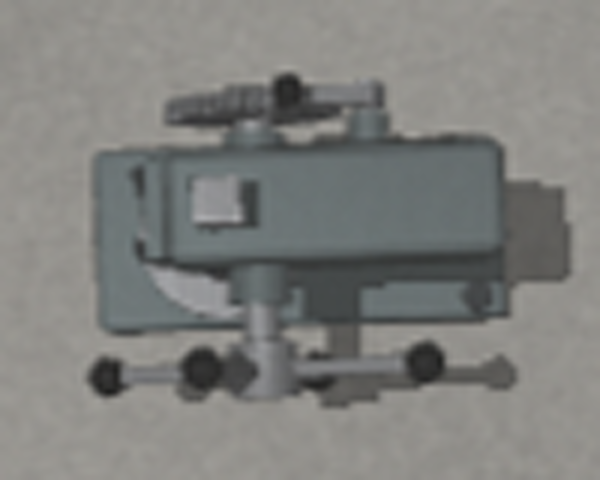

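View pics/b.png

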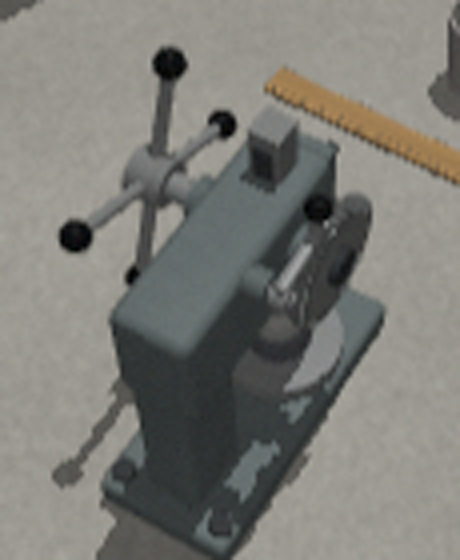

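```bash
cat > h.py <<'E'
import numpy as np, cv2
from scipy.optimize import least_squares
from scipy.spatial.transform import Rotation as Ro
from cell import ctrl
def proj(n,X):
    c=ctrl.calibration(n); p=np.asarray(X)@np.array(c["R"]).T+np.array(c["t"]); q=p@np.array(c["mtx"]).T
    return q[...,:2]/q[...,2:]
def tri(px):
    A=[]
    for n,(u,v) in px.items():
        c=ctrl.calibration(n); P=np.array(c["mtx"])@np.c_[c["R"],c["t"]]
        A+=[u*P[2]-P[0],v*P[2]-P[1]]
    A=np.array(A); return np.linalg.lstsq(A[:,:3],-A[:,3],rcond=None)[0]
def dark(n,img,u,v,r=5):
    g=cv2.cvtColor(img,cv2.COLOR_BGR2GRAY).astype(float); u0,v0=int(round(u)),int(round(v))
    w=g[v0-r:v0+r+1,u0-r:u0+r+1]; m=np.clip(75-w,0,None)
    yy,xx=np.mgrid[v0-r:v0+r+1,u0-r:u0+r+1]; return np.array([(m*xx).sum(),(m*yy).sum()])/m.sum()
def ballP(a): return np.array([20-90*np.cos(a),-85,210+90*np.sin(a)])
E
python3 - <<'E'
from h import *
I={n:cv2.imread(f"pics/{n}0.png") for n in("top","side")}
B={"front":{"top":(212.5,227.8),"side":(240.5,166)},"up":{"top":(229,226.5),"side":(227.5,150.75)},
"back":{"top":(266.2,225.3),"side":(203.75,193.75)},"pawl":{"top":(243,179.7),"side":(264.25,186.75)}}
M={}
for k,d in B.items():
    M[k]={n:dark(n,I[n],*p,r=4) for n,p in d.items()}
    print(k,{n:p.round(2) for n,p in M[k].items()},tri(M[k]).round(1))
def W(p,X): return Ro.from_euler('z',p[2]).apply(X)+[p[0],p[1],0]
def f(p):
    r=[]
    for i,k in enumerate(["front","up","back"]):
        for n in M[k]: r+=list(proj(n,W(p,ballP(p[3]+i*np.pi/2)))-M[k][n])
    for n in M["pawl"]: r+=list(proj(n,W(p,np.array([36,55,286])))-M["pawl"][n])
    return r
s=least_squares(f,[600,0,-1.57,0.1]); print(s.x,np.round(s.fun,2))
p=s.x
for X in ([20,-85,210],[80,55,248],[36,55,286],[0,0,100]): print(W(p,np.array(X,float)).round(1))
E
```

```text
front {'top': array([212.52, 227.64]), 'side': array([240.65, 165.46])} [454.   73.2 176.5]
up {'top': array([228.66, 226.25]), 'side': array([226.94, 150.8 ])} [454.3  17.9 291.8]
back {'top': array([265.5 , 225.26]), 'side': array([203.43, 193.81])} [455.2 -96.9 237.4]
pawl {'top': array([242.97, 180.89]), 'side': array([263.94, 186.71])} [592.7 -29.  284.9]
[ 5.39934558e+02  7.43019960e+00 -1.57010030e+00 -3.39637065e-01] [ 0.1  -0.47 -0.44 -0.37  0.05 -0.38 -0.37 -0.51  0.14 -0.03 -0.56 -0.42
 -0.44 -1.11 -0.13  0.12]
[454.9 -12.6 210. ]
[595.  -72.5 248. ]
[595.  -28.5 286. ]
[539.9   7.4 100. ]
```

```bash
cat >> h.py <<'E'
def plan(wps, start=None, claw=0.0):
    """wps: (pos, yaw_deg, rows, claw); cylindrical interpolation about base; prints flat rows"""
    s=ctrl.read_state(); 
    p=np.array(s["eef_pos"]) if start is None else np.array(start[0],float); R=Ro.from_euler('xyz',s["tool_rot"]) if start is None else Ro.from_euler('xyz',[180,0,start[1]],degrees=True)
    out=[]; cyl=lambda q:np.array([np.hypot(q[0],q[1]),np.arctan2(q[1],q[0]),q[2]])
    p0=p;
    for pos,yaw,n,cl in wps:
        R0=R; p0=p.copy(); T=Ro.from_euler('xyz',[180,0,yaw],degrees=True)
        rv=(R0.inv()*T).as_rotvec(degrees=True); c0,c1=cyl(p0),cyl(np.array(pos,float))
        for i in range(1,n+1):
            c=c0+(c1-c0)*i/n; w=np.array([c[0]*np.cos(c[1]),c[0]*np.sin(c[1]),c[2]])
            d=np.round(R.inv().apply(w-p)/1000,3); a=np.round((R0*Ro.from_rotvec(rv*i/n,degrees=True)).as_matrix(),9)
            a=np.round((R.inv()*Ro.from_matrix(a)).as_rotvec(degrees=True),1)
            p=p+R.apply(d*1000); R=R*Ro.from_rotvec(a,degrees=True); out.append([*a,*d,cl])
    print("\n".join(", ".join(f"{v+0:g}" for v in r)+"," for r in out)); print(p.round(1),R.as_euler('xyz',degrees=True).round(1))
E
python3 - <<'E'
from h import *
plan([((560,330,345),140,8,0),((462,-20,345),95,10,0),((455,-97,330),90,3,0)])
E
```

```text
0, 0, 3.4, -0.066, -0.003, -0.014, 0,
0, 0, 3.4, -0.066, -0.006, -0.015, 0,
0, 0, 3.4, -0.066, -0.009, -0.014, 0,
0, 0, 3.4, -0.065, -0.012, -0.014, 0,
-0.1, 0, 3.5, -0.065, -0.015, -0.014, 0,
0, 0, 3.4, -0.064, -0.017, -0.015, 0,
0, 0, 3.4, -0.063, -0.02, -0.014, 0,
0, 0, 3.4, -0.062, -0.022, -0.014, 0,
0, 0, 4.5, -0.028, -0.031, 0, 0,
0, 0, 4.5, -0.027, -0.03, 0, 0,
0, 0, 4.5, -0.027, -0.029, 0, 0,
0, 0, 4.5, -0.026, -0.028, 0, 0,
0, 0, 4.5, -0.026, -0.027, 0, 0,
0, 0, 4.5, -0.026, -0.026, 0, 0,
0, 0, 4.5, -0.025, -0.026, 0, 0,
0, 0, 4.5, -0.025, -0.024, 0, 0,
0, 0, 4.5, -0.024, -0.024, 0, 0,
0, 0, 4.5, -0.023, -0.024, 0, 0,
0, 0, 1.7, -0.026, -0.003, 0.005, 0,
0, 0, 1.6, -0.025, -0.004, 0.005, 0,
0, 0, 1.7, -0.025, -0.004, 0.005, 0,
[455.2 -96.6 329.7] [180.   0.  90.]
```

Request:
carry_out:
  deltas: [0, 0, 4, -0.05, -0.008, -0.012, 0, 0, 0, 4, -0.05, -0.008, -0.012, 0, 0, 0, 4, -0.05, -0.008, -0.012, 0, 0, 0, 4, -0.05, -0.01, -0.012, 0, 0, 0, 4, -0.05, -0.01, -0.012, 0, 0, 0, 4, -0.05, -0.01, -0.012, 0, 0, 0, 4, -0.05, -0.012, -0.012, 0, 0, 0, 4, -0.05, -0.012, -0.012, 0, 0, 0, 4, -0.05, -0.012, -0.012, 0, 0, 0, 4, -0.05, -0.015, -0.006, 0, 0, 0, 4, -0.05, -0.015, 0, 0, 0, 0, 4, -0.05, -0.015, 0, 0]

```text
clock: 1.6
eef_pos: [541.9, 196.9, 345.0]
tool_rot: [-3.141, -0.0, 2.08]
force: [0.4, 0.5, 0.6]
width: 42.4
gripper_force: 0.0
```

Run:
```python
from h import *
s=ctrl.read_state();print(s["eef_pos"],np.degrees(s["tool_rot"]),s["force"],s["width"],s["qpos"])
plan([((455,-97.4,330),90,10,0),((455,-97.4,221),90,3,0)])
```

```text
[541.87315522 196.93387563 344.97516345] [-1.79975014e+02 -1.22747454e-03  1.19159294e+02] [0.43551842 0.47313701 0.59414153] 42.41151991695076 [-0.61189603  0.43020466  0.32747765  1.57297572 -0.14657974  1.16311628
  0.25502655]
0, 0, 2.9, -0.029, -0.017, 0.002, 0,
0, 0, 2.9, -0.029, -0.017, 0.001, 0,
0, 0, 2.9, -0.028, -0.017, 0.002, 0,
0, 0, 3, -0.027, -0.017, 0.001, 0,
0, 0, 2.9, -0.026, -0.017, 0.002, 0,
0, 0, 2.9, -0.026, -0.017, 0.001, 0,
0, 0, 2.9, -0.025, -0.017, 0.002, 0,
0, 0, 2.9, -0.025, -0.017, 0.001, 0,
0, 0, 2.9, -0.024, -0.017, 0.002, 0,
0, 0, 3, -0.023, -0.017, 0.001, 0,
0, 0, 0, 0, 0, 0.036, 0,
0, 0, 0, 0, 0, 0.037, 0,
0, 0, 0, 0.001, 0, 0.036, 0,
[454.5 -96.9 221.1] [-180.    0.   90.]
```

Request:
carry_out:
  deltas: [0, 0, 2.9, -0.029, -0.017, 0, 0, 0, 0, 2.9, -0.029, -0.017, 0, 0, 0, 0, 2.9, -0.028, -0.017, 0, 0, 0, 0, 3, -0.027, -0.017, 0, 0, 0, 0, 2.9, -0.026, -0.017, 0, 0, 0, 0, 2.9, -0.026, -0.017, 0, 0, 0, 0, 2.9, -0.025, -0.017, 0, 0, 0, 0, 2.9, -0.025, -0.017, 0, 0, 0, 0, 2.9, -0.024, -0.017, 0.002, 0, 0, 0, 3, -0.023, -0.017, 0.003, 0, 0, 0, 0, 0, 0, 0.03, 0, 0, 0, 0, 0, 0, 0.02, 0]

```text
clock: 3.1
eef_pos: [453.7, -97.2, 289.3]
tool_rot: [-3.141, -0.0, 1.57]
force: [-0.3, -0.5, 0.5]
width: 42.7
gripper_force: 0.0
```

Run:
```python
from h import *
s=ctrl.read_state();c=ctrl.calibration("wrist");im=ctrl.get_image("wrist")[:,:,::-1].copy()
print(s["eef_pos"],np.degrees(s["tool_rot"]))
def pf(X):
    p=np.array(c["R"])@np.array(X)+np.array(c["t"]); th=np.arctan2(np.hypot(p[0],p[1]),p[2]); f=c["mtx"][0][0]
    return np.array([c["mtx"][0][2],c["mtx"][1][2]])+f*th*p[:2]/np.hypot(p[0],p[1])
for a in(-.34,1.231,2.80):
    X=[454.9,-12.6+90*np.cos(a),210+90*np.sin(a)]; u=pf(X); print(X,u); 
    if abs(u).max()<2000: cv2.circle(im,tuple(int(v) for v in u.round()),3,(0,0,255),1)
u=pf([595,-28.5,286]); print(u); cv2.circle(im,tuple(int(v) for v in u.round()),3,(0,255,0),1)
cv2.imwrite("pics/w1.png",im)
```

```text
[453.7365071  -97.17638066 289.32457713] [-1.79959734e+02 -2.63300977e-02  8.99566775e+01]
[454.9, np.float64(72.24791989755116), np.float64(179.98616170732672)] [252.85120452   2.49604495]
[454.9, np.float64(17.396556422472237), np.float64(294.85403115228786)] [254.89422505  28.69968882]
[454.9, np.float64(-97.40001066017922), np.float64(240.14893351403146)] [253.25909204 221.06733713]
[481.41470227 140.22734778]
```

View pics/w1.png

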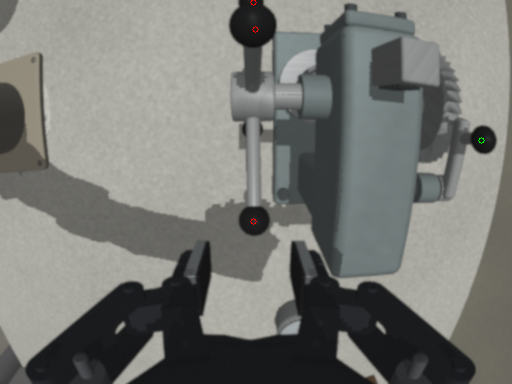

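Request:
carry_out:
  deltas: [0, 0, 0, 0, 0.001, 0.023, 0, 0, 0, 0, 0, 0, 0.023, 0, 0, 0, 0, 0, 0, 0.022, 0, 0, 0, 0, 0, 0, 0, 0.6, 0, 0, 0, 0, 0, 0, 1, 0, 0, 0, 0, 0, 0, 1, 0, 0, 0, 0, 0, 0, 1]

```text
clock: 4.03
eef_pos: [456.3, -96.3, 223.0]
tool_rot: [3.14, -0.0, 1.573]
force: [0.7, 1.9, 1.7]
width: 18.9
gripper_force: 58.7
```

```bash
cat >> h.py <<'E'
H=np.array([454.9,-12.6,210.])
def arc(a0,a1,n,r=90.,c=(-12.6,210.)):
    a=np.linspace(a0,a1,n+1); P=np.c_[c[0]+r*np.cos(a),c[1]+r*np.sin(a)]
    D=np.round(np.diff(P,axis=0)/1000,3); err=0
    Q=np.round((P-P[0])/1000,3); D=np.diff(Q,axis=0)
    print("\n".join(f"0,0,0,{d[0]:g},0,{-d[1]:g},1," for d in D))
E
python3 - <<'E'
from h import *
s=ctrl.read_state();p=s["eef_pos"];print(p,s["force"],s["torque"])
arc(2.80,1.70,10)
E
```

```text
[456.28231351 -96.32617475 222.99190842] [0.67599347 1.94143623 1.73385445] [0.24860869 0.04350517 0.1234284 ]
0,0,0,0.004,0,-0.009,1,
0,0,0,0.005,0,-0.009,1,
0,0,0,0.005,0,-0.008,1,
0,0,0,0.007,0,-0.007,1,
0,0,0,0.007,0,-0.007,1,
0,0,0,0.008,0,-0.006,1,
0,0,0,0.009,0,-0.005,1,
0,0,0,0.009,0,-0.003,1,
0,0,0,0.009,0,-0.003,1,
0,0,0,0.01,0,-0.002,1,
```

Request:
carry_out:
  deltas: [0, 0, 0, 0.004, 0, -0.009, 1, 0, 0, 0, 0.005, 0, -0.009, 1, 0, 0, 0, 0.005, 0, -0.008, 1, 0, 0, 0, 0.007, 0, -0.007, 1, 0, 0, 0, 0.007, 0, -0.007, 1, 0, 0, 0, 0.008, 0, -0.006, 1, 0, 0, 0, 0.009, 0, -0.005, 1, 0, 0, 0, 0.009, 0, -0.003, 1]

```text
clock: 5.03
eef_pos: [455.8, -42.4, 276.4]
tool_rot: [3.141, 0.001, 1.571]
force: [5.4, 0.9, -12.5]
width: 18.0
gripper_force: 58.8
```

```bash
cat >> h.py <<'E'
def st():
    s=ctrl.read_state();p=s["eef_pos"]+np.array([0,0,18]);d=p-H;a=np.arctan2(d[2],d[1]);F=s["force"]
    t=np.array([0,-np.sin(a),np.cos(a)]) # direction of growing a
    print(f"clock {s['clock']:.2f} pos {s['eef_pos'].round(1)} ang {a:.3f} rad {np.hypot(d[1],d[2]):.1f} Ft {F@t:.2f} Fr {F@np.array([0,np.cos(a),np.sin(a)]):.2f} F {F.round(2)} w {s['width']:.1f}")
    return a
E
python3 - <<'E'
from h import *
st(); arc(1.907,1.0,12); print(); arc(1.907,0.6,12)
E
```

```text
clock 5.03 pos [455.8 -42.4 276.4] ang 1.910 rad 89.5 Ft 3.32 Fr -12.07 F [  5.4    0.89 -12.49] w 18.0
0,0,0,0.007,0,-0.002,1,
0,0,0,0.006,0,-0.002,1,
0,0,0,0.007,0,-0.001,1,
0,0,0,0.007,0,-0,1,
0,0,0,0.006,0,-0,1,
0,0,0,0.007,0,0.001,1,
0,0,0,0.007,0,0.001,1,
0,0,0,0.007,0,0.001,1,
0,0,0,0.006,0,0.002,1,
0,0,0,0.006,0,0.003,1,
0,0,0,0.006,0,0.003,1,
0,0,0,0.006,0,0.003,1,

0,0,0,0.009,0,-0.003,1,
0,0,0,0.01,0,-0.001,1,
0,0,0,0.01,0,-0.001,1,
0,0,0,0.01,0,-0,1,
0,0,0,0.009,0,0.002,1,
0,0,0,0.01,0,0.002,1,
0,0,0,0.009,0,0.004,1,
0,0,0,0.009,0,0.005,1,
0,0,0,0.008,0,0.005,1,
0,0,0,0.007,0,0.006,1,
0,0,0,0.007,0,0.007,1,
0,0,0,0.006,0,0.008,1,
```

Request:
carry_out:
  deltas: [0, 0, 0, 0.008, -0.001, -0.001, 1, 0, 0, 0, 0.009, 0, -0.001, 1, 0, 0, 0, 0.008, 0, -0.001, 1, 0, 0, 0, 0, 0, 0, 1]

```text
clock: 5.52
eef_pos: [454.7, -17.0, 279.6]
tool_rot: [-3.142, -0.0, 1.573]
force: [0.4, -0.2, 0.2]
width: -0.0
gripper_force: 0.0
```

Run:
```python
from h import *
st()
```

```text
clock 5.53 pos [454.7 -17.  279.6] ang 1.621 rad 87.7 Ft 0.16 Fr 0.18 F [ 0.37 -0.17  0.17] w -0.0
```

Run:
```python
from h import *
for n in("wrist","side","top"): cv2.imwrite(f"pics/{n}2.png",ctrl.get_image(n)[:,:,::-1])
a=cv2.imread("pics/wrist2.png"); b=cv2.resize(cv2.imread("pics/side2.png")[120:260,175:290],None,fx=2.5,fy=2.74)
b=cv2.resize(b,(288,384)); cv2.imwrite("pics/c.png",np.hstack([a,b]))
```

```text
(no output)
```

View pics/c.png

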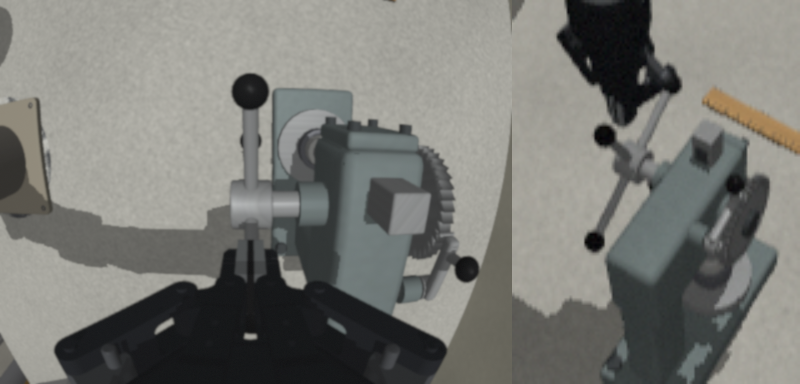

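```bash
cat >> h.py <<'E'
def wheel(img,prior,r=4):
    g=img; 
    def f(p): return np.concatenate([proj("side",H+90*np.array([0,np.cos(p[0]+k*np.pi/2),np.sin(p[0]+k*np.pi/2)]))-m for k,m in M])
    M=[]
    for k,(u,v) in prior.items(): M.append((k,dark("side",g,u,v,r)))
    s=least_squares(f,[1.5]); print("a",s.x,s.fun.round(2)); return s.x[0]
E
python3 - <<'E'
from h import *
g=cv2.imread("pics/side2.png")
c=lambda x,y:(175+(x-512)*115/288,120+y*140/384)
P={"A":c(605,135),"F":c(672,75),"R":c(594,241)}
print(P)
for a in np.arange(1.4,2.4,.1): print(a.round(2),[proj("side",H+90*np.array([0,np.cos(a+k*np.pi/2),np.sin(a+k*np.pi/2)])).round(1).tolist() for k in(-1,0,1)])
c=ctrl.calibration("wrist"); f=c["mtx"][0][0]; d=np.array([250-c["mtx"][0][2],91-c["mtx"][1][2]]);r=np.hypot(*d);th=r/f
ray=np.array(c["R"]).T@np.r_[np.sin(th)*d/r,np.cos(th)]; C=-np.array(c["R"]).T@np.array(c["t"]); print(C,ray)
for t in range(0,400,5):
    X=C+ray*t
    if abs(np.hypot(X[1]+12.6,X[2]-210)-90)<3: print(X,np.arctan2(X[2]-210,X[1]+12.6))
E
```

```text
{'A': (212.13541666666666, 169.21875), 'F': (238.88888888888889, 147.34375), 'R': (207.74305555555554, 207.86458333333331)}
1.4 [[240.7, 161.0], [223.2, 152.9], [202.7, 197.7]]
1.5 [[240.8, 158.7], [221.2, 154.8], [202.9, 200.0]]
1.6 [[240.7, 156.6], [219.1, 157.1], [203.3, 201.9]]
1.7 [[240.4, 154.6], [217.1, 159.5], [203.9, 203.7]]
1.8 [[239.9, 152.9], [215.1, 162.2], [204.7, 205.1]]
1.9 [[239.3, 151.4], [213.2, 165.1], [205.7, 206.2]]
2.0 [[238.5, 150.1], [211.4, 168.2], [206.8, 207.0]]
2.1 [[237.5, 149.1], [209.7, 171.3], [208.1, 207.6]]
2.2 [[236.4, 148.3], [208.2, 174.6], [209.5, 207.8]]
2.3 [[235.1, 147.9], [206.8, 177.8], [211.0, 207.7]]
[453.59509606  60.42123035 422.10913502] [-8.81962962e-04  4.88376114e-02 -9.98806343e-01]
[453.44516236  68.72362429 252.31205679] 0.47974936168453924
[453.44075254  68.96781235 247.31802508] 0.4290810087945363
[453.43634273  69.21200041 242.32399336] 0.37627587628488113
[453.38783477  71.89806904 187.38964453] -0.261458894451881
[453.38342495  72.14225709 182.39561281] -0.31490579878120223
[453.37901514  72.38644515 177.4015811 ] -0.36626456950721265
```

Request:
carry_out:
  deltas: [0, 0, 0, 0, 0, -0.045, 1, 0, 0, 0, -0.018, 0, 0, 0, 0, 0, 0, -0.018, 0, 0, 0, 0, 0, 0, 0, 0, 0.005, 0, 0, 0, 0, 0, 0, 0.02, 0, 0, 0, 0, 0, 0, 0.02, 0, 0, 0, 0, 0, 0, 0.015, 0, 0, 0, 0, 0, 0, 0, 0.6, 0, 0, 0, 0, 0, 0, 1, 0, 0, 0, 0, 0, 0, 1, 0, 0, 0, 0, 0, 0, 1]

```text
clock: 7.05
eef_pos: [455.7, -52.2, 264.2]
tool_rot: [3.14, -0.001, 1.573]
force: [4.9, 3.1, -9.9]
width: 19.0
gripper_force: 58.7
```

Run:
```python
from h import *
st()
```

```text
clock 7.05 pos [455.7 -52.2 264.2] ang 2.072 rad 82.4 Ft 2.06 Fr -10.14 F [ 4.92  3.07 -9.88] w 19.0
```

Request:
carry_out:
  deltas: [0, 0, 0, 0, 0, 0, 0.2, 0, 0, 0, 0, 0, -0.002, 0.2, 0, 0, 0, 0, 0, -0.002, 0.2, 0, 0, 0, 0, 0, 0, 1, 0, 0, 0, 0, 0, 0, 1, 0, 0, 0, 0, 0, 0, 1]

```text
clock: 7.8
eef_pos: [455.8, -53.9, 269.0]
tool_rot: [3.139, 0.0, 1.572]
force: [1.8, -1.1, 5.7]
width: 18.7
gripper_force: 58.4
```

Run:
```python
from h import *
st()
g=ctrl.get_image("side")[:,:,::-1];cv2.imwrite("pics/side3.png",g);wheel(g,{0:(211,169),1:(207,207)})
```

```text
clock 7.80 pos [455.8 -53.9 269. ] ang 2.063 rad 87.4 Ft -1.71 Fr 5.52 F [ 1.82 -1.1   5.67] w 18.7
a [2.02525737] [ 0.13  0.28 -0.33 -0.43]
```

Request:
carry_out:
  deltas: [0, 0, 0, 0.006, 0, -0.002, 1, 0, 0, 0, 0.006, 0, -0.002, 1, 0, 0, 0, 0.005, 0, -0.002, 1, 0, 0, 0, 0, 0, 0, 1]

```text
clock: 8.35
eef_pos: [455.6, -37.6, 274.8]
tool_rot: [3.14, 0.002, 1.573]
force: [1.6, -4.0, 4.7]
width: 18.9
gripper_force: 58.9
```

Run:
```python
from h import *
st()
g=ctrl.get_image("side")[:,:,::-1];cv2.imwrite("pics/side4.png",g);wheel(g,{0:(213.5,164.5),1:(205.5,206)})
```

```text
clock 8.35 pos [455.6 -37.6 274.8] ang 1.864 rad 86.5 Ft 2.45 Fr 5.61 F [ 1.63 -3.97  4.66] w 18.9
a [1.85596955] [ 0.34  0.34 -0.25 -0.11]
```

Request:
carry_out:
  deltas: [0, 0, 0, 0.006, 0, -0.001, 1, 0, 0, 0, 0.006, 0, -0.001, 1, 0, 0, 0, 0.006, 0, -0.001, 1, 0, 0, 0, 0, 0, 0, 1]

```text
clock: 8.9
eef_pos: [455.4, -17.6, 277.1]
tool_rot: [3.141, -0.001, 1.571]
force: [4.3, -0.0, -2.0]
width: 19.0
gripper_force: 58.7
```

```bash
sed -i 's/\[0,0,18\]/[0,0,21.6]/' h.py
python3 - <<'E'
from h import *
st()
E
```

```text
clock 8.90 pos [455.4 -17.6 277.1] ang 1.627 rad 88.8 Ft 0.16 Fr -2.01 F [ 4.34 -0.05 -2.02] w 19.0
```

Request:
carry_out:
  deltas: [0, 0, 0, 0.006, 0, 0, 1, 0, 0, 0, 0.006, 0, 0.001, 1, 0, 0, 0, 0.006, 0, 0, 1, 0, 0, 0, 0, 0, 0, 1]

```text
clock: 9.4
eef_pos: [453.4, 0.5, 275.7]
tool_rot: [-3.138, -0.001, 1.574]
force: [0.4, -0.8, -0.2]
width: 0.4
gripper_force: 0.0
```

Run:
```python
from h import *
st()
g=ctrl.get_image("side")[:,:,::-1];cv2.imwrite("pics/side5.png",g);wheel(g,{0:(222,154),1:(203,199)})
```

```text
clock 9.40 pos [453.4   0.5 275.7] ang 1.422 rad 88.3 Ft 0.78 Fr -0.30 F [ 0.41 -0.81 -0.18] w 0.4
a [1.50469619] [-1.32  1.11 -1.53 -2.14]
```

Run:
```python
from h import *
a=ctrl.get_image("wrist")[:,:,::-1]
b=cv2.resize(cv2.imread("pics/side4.png")[120:260,175:290],(288,384),interpolation=cv2.INTER_CUBIC); cv2.imwrite("pics/d.png",np.hstack([a,b]))
g=cv2.imread("pics/side5.png");wheel(g,{1:(204,203)});wheel(g,{1:(206,206)}); wheel(g,{-1:(239.5,152)})
```

```text
a [1.73672272] [-0.29  0.15]
a [1.75899777] [-0.34  0.2 ]
a [1.78138071] [ 0.39 -0.12]
```

View pics/d.png

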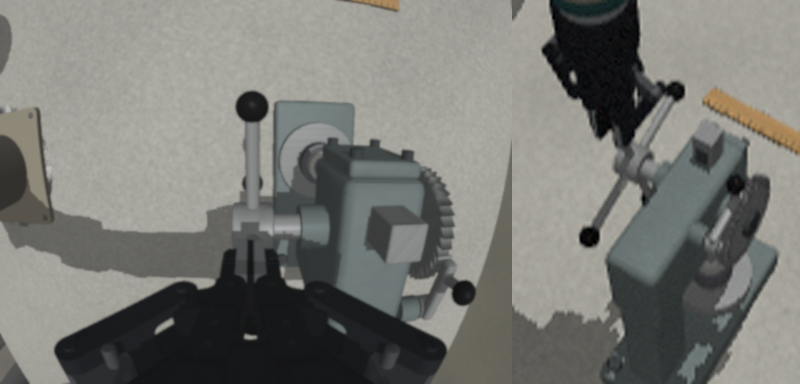

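Request:
carry_out:
  deltas: [0, 0, 0, 0, 0.001, -0.05, 1, 0, 0, 0, -0.03, 0, 0, 1, 0, 0, 0, -0.032, 0, 0, 1, 0, 0, 0, 0, 0, 0.018, 1, 0, 0, 0, 0, 0, 0.018, 1, 0, 0, 0, 0.005, 0, 0, 1, 0, 0, 0, 0, 0, 0, 1]

```text
clock: 10.38
eef_pos: [456.0, -57.0, 290.7]
tool_rot: [3.141, -0.0, 1.573]
force: [0.6, -0.8, 0.5]
width: -0.4
gripper_force: 0.0
```

```bash
cat >> h.py <<'E'
def sw(name,prior):
    st0=ctrl.read_state(); g=ctrl.get_image("side")[:,:,::-1].copy(); cv2.imwrite(f"pics/{name}.png",g)
    print(st0["eef_pos"].round(1),st0["force"].round(2),st0["clock"])
    for k in(-1,0,1,2):
        for _ in range(2):
            a=prior+k*np.pi/2; u=proj("side",H+90*np.array([0,np.cos(a),np.sin(a)]))
        wheel_=dark("side",g,*u,4); e=least_squares(lambda p:proj("side",H+90*np.array([0,np.cos(p[0]+k*np.pi/2),np.sin(p[0]+k*np.pi/2)]))-wheel_,[prior]); print(k,e.x.round(3),e.fun.round(2))
E
python3 - <<'E'
from h import *
sw("side6",1.76)
E
```

```text
[456.  -57.  290.7] [ 0.57 -0.83  0.45] 10.375
-1 [1.68] [ 0.04 -0.01]
0 [1.762] [0.15 0.11]
1 [1.738] [-0.29  0.15]
2 [1.66] [1.58 1.18]
```

Request:
carry_out:
  deltas: [0, 0, 0, 0.006, 0, 0, 1, 0, 0, 0, 0.005, 0, 0, 1, 0, 0, 0, 0.005, 0, 0, 1, 0, 0, 0, 0.004, 0, 0, 1, 0, 0, 0, 0, 0, 0, 1]

```text
clock: 11.05
eef_pos: [456.0, -37.4, 290.4]
tool_rot: [3.141, 0.0, 1.573]
force: [-1.2, -1.2, 2.2]
width: 0.3
gripper_force: 0.8
```

Run:
```python
from h import *
sw("side7",1.65)
```

```text
[456.  -37.4 290.4] [-1.17 -1.18  2.18] 11.05
-1 [1.604] [-0.13  0.01]
0 [1.644] [0.36 0.3 ]
1 [1.651] [-0.45  0.16]
2 [1.595] [1.62 1.28]
```

Request:
carry_out:
  deltas: [0, 0, 0, 0.005, 0, 0, 1, 0, 0, 0, 0.005, 0, 0, 1, 0, 0, 0, 0.004, 0, 0, 1, 0, 0, 0, 0, 0, 0, 1]

```text
clock: 11.6
eef_pos: [455.7, -22.4, 290.1]
tool_rot: [-3.141, -0.001, 1.573]
force: [-0.9, 0.3, 0.2]
width: -0.0
gripper_force: 0.2
```

Run:
```python
from h import *
sw("side8",1.49)
```

```text
[455.7 -22.4 290.1] [-0.88  0.3   0.17] 11.6
-1 [1.438] [-0.32 -0.01]
0 [1.502] [0.17 0.17]
1 [1.468] [-0.61  0.07]
2 [1.404] [1.17 1.12]
```

Request:
carry_out:
  deltas: [0, 0, 0, 0.005, 0, 0, 1, 0, 0, 0, 0.005, 0, 0.001, 1, 0, 0, 0, 0.004, 0, 0, 1, 0, 0, 0, 0, 0, 0, 1]

```text
clock: 12.15
eef_pos: [455.5, -8.7, 289.0]
tool_rot: [-3.141, -0.001, 1.573]
force: [-0.4, -0.7, -1.0]
width: 0.0
gripper_force: 0.5
```

Run:
```python
from h import *
sw("side9",1.33)
```

```text
[455.5  -8.7 289. ] [-0.43 -0.75 -1.03] 12.15
-1 [1.288] [-0.43 -0.06]
0 [1.326] [-0.02 -0.03]
1 [1.31] [-0.68 -0.02]
2 [1.235] [0.86 1.02]
```

Request:
carry_out:
  deltas: [0, 0, 0, 0.005, 0, 0.001, 1, 0, 0, 0, 0.005, 0, 0.002, 1, 0, 0, 0, 0.004, 0, 0.001, 1, 0, 0, 0, 0, 0, 0, 1]

```text
clock: 12.7
eef_pos: [455.8, 4.4, 285.3]
tool_rot: [3.142, 0.001, 1.572]
force: [-0.4, -4.0, 0.7]
width: -0.2
gripper_force: 2.2
```

Run:
```python
from h import *
sw("side10",1.16)
```

```text
[455.8   4.4 285.3] [-0.4  -3.99  0.7 ] 12.7
-1 [1.139] [-0.6  -0.13]
0 [1.148] [0.3  0.55]
1 [1.15] [-0.58 -0.09]
2 [1.074] [0.45 0.69]
```

Request:
carry_out:
  deltas: [0, 0, 0, 0.004, 0, 0.001, 1, 0, 0, 0, 0.003, 0, 0.002, 1, 0, 0, 0, 0, 0, 0, 1]

```text
clock: 13.12
eef_pos: [455.9, 10.5, 282.5]
tool_rot: [3.141, 0.001, 1.572]
force: [-0.1, -5.3, 3.4]
width: -0.3
gripper_force: 3.2
```

Run:
```python
from h import *
sw("side11",1.07)
```

```text
[455.9  10.5 282.5] [-0.08 -5.35  3.43] 13.125
-1 [1.062] [-0.65 -0.17]
0 [1.071] [-0.   -0.01]
1 [1.075] [-0.82 -0.16]
2 [1.008] [0.24 0.43]
```

Request:
carry_out:
  deltas: [0, 0, 0, 0.004, 0, 0.002, 1, 0, 0, 0, 0.004, 0, 0.002, 1, 0, 0, 0, 0, 0, 0, 1]

```text
clock: 13.55
eef_pos: [455.9, 17.6, 278.8]
tool_rot: [3.141, 0.002, 1.571]
force: [-1.0, -9.2, 5.5]
width: -0.4
gripper_force: 4.2
```

```bash
cat >> h.py <<'E'
def ft(a):
    F=-ctrl.read_state()["force"]; print("Ft",F[1]*np.sin(a)-F[2]*np.cos(a))
E
python3 - <<'E'
from h import *
sw("side12",.98); ft(.98)
E
```

```text
[455.9  17.6 278.8] [-0.98 -9.25  5.46] 13.55
-1 [0.964] [-0.81 -0.24]
0 [0.993] [0.13 0.43]
1 [0.981] [-0.6  -0.15]
2 [0.924] [0.04 0.09]
Ft 9.767749906002622
```

Request:
carry_out:
  deltas: [0, 0, 0, 0.003, 0, 0.002, 1, 0, 0, 0, 0.003, 0, 0.001, 1, 0, 0, 0, 0, 0, 0, 1]

```text
clock: 13.98
eef_pos: [456.1, 22.1, 275.8]
tool_rot: [3.14, 0.004, 1.57]
force: [-0.6, -12.2, 5.2]
width: 0.2
gripper_force: 6.0
```

Run:
```python
from h import *
sw("side13",.91); ft(.92)
```

```text
[456.1  22.1 275.8] [ -0.64 -12.17   5.21] 13.975
-1 [0.898] [-1.05 -0.35]
0 [0.938] [0.05 0.25]
1 [0.915] [-0.73 -0.21]
2 [0.877] [-0.06 -0.16]
Ft 12.729192328010905
```

Request:
carry_out:
  deltas: [0, 0, 0, -0.003, 0, -0.001, 1, 0, 0, 0, -0.003, 0, -0.002, 1, 0, 0, 0, -0.003, 0, -0.002, 1, 0, 0, 0, -0.003, 0, -0.001, 1, 0, 0, 0, -0.003, 0, -0.001, 1, 0, 0, 0, -0.004, 0, -0.001, 1, 0, 0, 0, -0.01, 0, 0, 1, 0, 0, 0, -0.01, 0, 0, 1, 0, 0, 0, 0, 0, 0, 1]

```text
clock: 15.15
eef_pos: [455.7, -14.7, 283.3]
tool_rot: [3.142, 0.0, 1.57]
force: [1.1, -0.0, -0.0]
width: -0.0
gripper_force: 0.0
```

Run:
```python
from h import *
sw("side14",.98); s=ctrl.read_state()
g=cv2.imread("pics/side14.png"); u=proj("side",[595,-28.5,286]);print(u,dark("side",g,*u,4))
```

```text
[455.7 -14.7 283.3] [ 1.07 -0.05 -0.05] 15.15
-1 [0.935] [-0.92 -0.29]
0 [0.988] [-0.2  -0.67]
1 [0.95] [-0.56 -0.15]
2 [0.902] [-0.01 -0.01]
[263.83010009 186.8342016 ] [264.12187277 186.76411723]
```

Request:
carry_out:
  deltas: [0, 0, 0, 0, 0, -0.03, 1, 0, 0, 0, 0, 0, -0.03, 1, 0, 0, 0, 0.008, 0.046, 0, 1, 0, 0, 0, 0.008, 0.046, 0, 1, 0, 0, 0, 0.008, 0.046, 0, 1, 0, 0, 0, 0, 0, 0, 1, 0, 0, 0, 0, 0, 0.03, 1, 0, 0, 0, 0, 0, 0.03, 1, 0, 0, 0, 0, 0, 0.009, 1, 0, 0, 0, 0, 0, 0, 1]

```text
clock: 16.45
eef_pos: [593.3, 10.8, 274.5]
tool_rot: [-3.141, -0.0, 1.572]
force: [-0.8, -0.3, -0.1]
width: -0.0
gripper_force: 0.0
```

Run:
```python
from h import *
sw("side15",.98)
g=cv2.imread("pics/side15.png"); u=proj("side",[595,-28.5,286]);print(u,dark("side",g,*u,3))
a=ctrl.get_image("wrist")[:,:,::-1]
b=cv2.resize(g[120:260,175:290],(288,384),interpolation=cv2.INTER_CUBIC); cv2.imwrite("pics/e.png",np.hstack([a,b]))
```

```text
[593.3  10.8 274.5] [-0.8  -0.29 -0.13] 16.45
-1 [0.934] [-0.93 -0.3 ]
0 [0.947] [-0.13 -0.56]
1 [0.949] [-0.55 -0.15]
2 [0.922] [-0.05 -0.11]
[263.83010009 186.8342016 ] [264.06093328 186.82337061]
```

View pics/e.png

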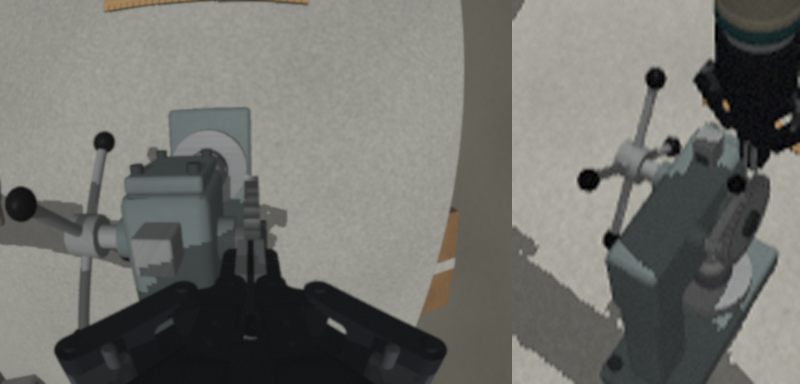

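Request:
carry_out:
  deltas: [0, 0, 0, -0.012, 0.001, 0, 1, 0, 0, 0, -0.01, 0, 0, 1, 0, 0, 0, -0.005, 0, -0.005, 1, 0, 0, 0, -0.006, 0, -0.005, 1, 0, 0, 0, -0.013, 0, -0.007, 1, 0, 0, 0, -0.014, 0, -0.003, 1, 0, 0, 0, -0.014, 0, 0, 1, 0, 0, 0, -0.014, 0, 0.002, 1, 0, 0, 0, -0.012, 0, 0.002, 1, 0, 0, 0, 0, 0, 0, 1]

```text
clock: 17.8
eef_pos: [596.7, -97.0, 298.6]
tool_rot: [3.13, 0.007, 1.567]
force: [-7.0, -3.9, 36.5]
width: 0.2
gripper_force: 18.0
```

Run:
```python
from h import *
sw("side16",1.2)
g=cv2.imread("pics/side16.png")
for t in(0.07,.5,1.2,1.5,1.75):
    b=.712-.06+t; print(t,proj("side",[595,-72.5+58*np.cos(b),248+58*np.sin(b)]).round(1))
a=ctrl.get_image("wrist")[:,:,::-1]
b=cv2.resize(g[120:260,175:290],(288,384),interpolation=cv2.INTER_CUBIC); cv2.imwrite("pics/f.png",np.hstack([a,b]))
```

```text
[596.7 -97.  298.6] [-6.99 -3.91 36.49] 17.8
-1 [1.159] [0.03 0.01]
0 [1.294] [-0.39 -0.53]
1 [1.28] [-0.7  -0.04]
2 [1.247] [0.93 1.08]
0.07 [263.7 186.9]
0.5 [259.4 189. ]
1.2 [250.5 200.2]
1.5 [246.9 206.8]
1.75 [244.4 212.5]
```

View pics/f.png

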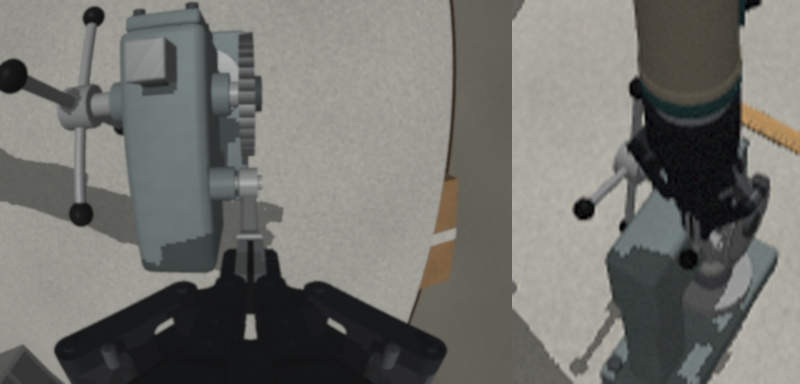

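Request:
carry_out:
  deltas: [0, 0, 0, 0, 0, -0.03, 1, 0, 0, 0, 0, 0, -0.035, 1, 0, 0, 0, 0.035, -0.035, 0, 1, 0, 0, 0, 0.035, -0.035, 0, 1, 0, 0, 0, 0.035, -0.035, 0, 1, 0, 0, 0, 0.037, -0.036, 0, 1, 0, 0, 0, 0, 0, 0, 1, 0, 0, 0, 0, 0, 0.03, 1, 0, 0, 0, 0, 0, 0.025, 1, 0, 0, 0, 0, 0, 0, 1]

```text
clock: 19.15
eef_pos: [453.2, 50.5, 299.4]
tool_rot: [-3.139, 0.002, 1.57]
force: [-0.5, -0.8, 0.6]
width: 0.1
gripper_force: 0.0
```

Run:
```python
from h import *
sw("side17",1.28)
g=cv2.imread("pics/side17.png");print(dark("side",g,244.4,212.5,4))
```

```text
[453.2  50.5 299.4] [-0.48 -0.79  0.61] 19.15
-1 [1.3] [-0.51 -0.06]
0 [1.311] [-0.3  -0.39]
1 [1.322] [-0.78 -0.02]
2 [1.249] [0.94 1.09]
[244.45763966 213.38697743]
```

Request:
carry_out:
  deltas: [0, 0, 0, 0, 0.002, 0.012, 1, 0, 0, 0, -0.012, 0, 0, 1, 0, 0, 0, -0.012, 0, 0, 1, 0, 0, 0, -0.012, 0, 0, 1, 0, 0, 0, -0.012, 0, 0, 1, 0, 0, 0, -0.012, 0, 0, 1, 0, 0, 0, -0.012, 0, 0.003, 1, 0, 0, 0, -0.012, 0, 0.004, 1, 0, 0, 0, -0.01, 0, 0.004, 1, 0, 0, 0, -0.008, 0, 0.004, 1, 0, 0, 0, 0, 0, 0, 1]

```text
clock: 20.58
eef_pos: [455.1, -49.9, 272.6]
tool_rot: [-3.14, 0.0, 1.572]
force: [-0.4, 1.9, -0.2]
width: -0.2
gripper_force: 0.8
```

Run:
```python
from h import *
sw("side18",2.25)
```

```text
[455.1 -49.9 272.6] [-0.39  1.91 -0.25] 20.575
-1 [2.294] [ 0.11 -0.47]
0 [2.276] [-0.55 -0.23]
1 [2.302] [-0.1  -0.67]
2 [2.35] [-0.19 -0.07]
```

Request:
carry_out:
  deltas: [0, 0, 0, 0.005, 0, -0.03, 1, 0, 0, 0, 0.01, 0, -0.03, 1, 0, 0, 0, 0.042, 0, 0, 1, 0, 0, 0, 0.042, 0, 0, 1, 0, 0, 0, 0.041, 0, 0, 1, 0, 0, 0, 0, 0, 0.035, 1, 0, 0, 0, 0, 0, 0.035, 1, 0, 0, 0, 0, 0, 0, 1]

```text
clock: 21.62
eef_pos: [453.8, 89.6, 261.7]
tool_rot: [-3.136, 0.003, 1.572]
force: [-0.1, -0.3, 0.5]
width: 0.1
gripper_force: 0.0
```

Request:
carry_out:
  deltas: [0, 0, 0, -0.012, 0, 0, 1, 0, 0, 0, -0.009, 0, -0.004, 1, 0, 0, 0, -0.009, 0, -0.006, 1, 0, 0, 0, -0.01, 0, -0.006, 1, 0, 0, 0, -0.01, 0, -0.004, 1, 0, 0, 0, -0.01, 0, -0.003, 1, 0, 0, 0, -0.01, 0, -0.001, 1, 0, 0, 0, -0.01, 0, 0, 1, 0, 0, 0, 0, 0, 0, 1]

```text
clock: 22.75
eef_pos: [455.4, 8.7, 287.1]
tool_rot: [-3.141, 0.001, 1.57]
force: [0.0, 0.0, 0.3]
width: -0.2
gripper_force: 0.0
```

Run:
```python
from h import *
sw("side19",3.2)
g=cv2.imread("pics/side19.png");print(dark("side",g,244.4,212.5,4))
```

```text
[455.4   8.7 287.1] [0.01 0.02 0.34] 22.75
-1 [3.166] [-0.5  -0.44]
0 [3.196] [-0.52  0.16]
1 [3.134] [1.62 1.32]
2 [3.155] [-0.28  0.02]
[244.49115044 213.39823009]
```

Request:
carry_out:
  deltas: [0, 0, 0, 0.02, 0, 0, 1, 0, 0, 0, 0.01, 0, -0.02, 1, 0, 0, 0, 0, 0, -0.03, 1, 0, 0, 0, 0, 0, -0.03, 1, 0, 0, 0, 0.04, 0, 0, 1, 0, 0, 0, 0.04, 0, 0, 1, 0, 0, 0, 0.04, 0, 0, 1, 0, 0, 0, 0.04, 0, 0, 1, 0, 0, 0, 0, 0, 0, 1, 0, 0, 0, 0, 0, 0, 1]

```text
clock: 24.05
eef_pos: [455.3, 199.5, 366.8]
tool_rot: [-3.141, 0.002, 1.572]
force: [-0.5, 0.3, -0.0]
width: 0.3
gripper_force: 0.0
```

Run:
```python
from h import *
sw("side20",3.17)
g=cv2.imread("pics/side20.png");print(dark("side",g,244.4,212.5,4))
b=cv2.resize(g[100:280,140:340],(600,540),interpolation=cv2.INTER_CUBIC); cv2.imwrite("pics/g.png",b)
```

```text
[455.3 199.5 366.8] [-0.55  0.3  -0.01] 24.05
-1 [3.173] [-0.53 -0.46]
0 [3.205] [-0.22  0.07]
1 [3.137] [1.62 1.32]
2 [3.155] [-0.19  0.02]
[244.42970155 213.32865876]
```

View pics/g.png

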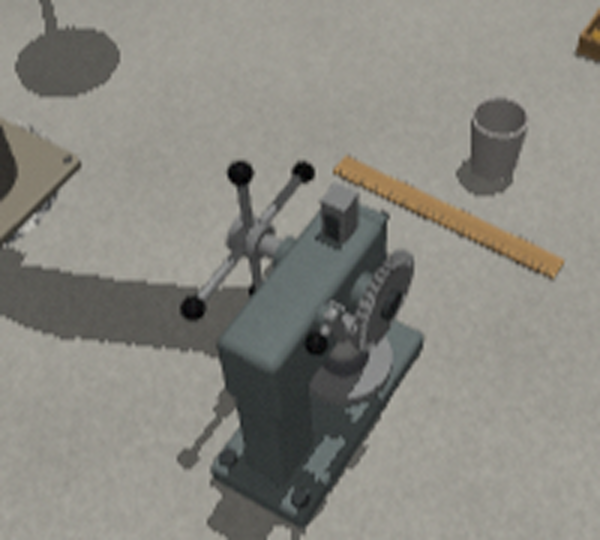

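The picture shows the pawl ball thrown right back at (316,343), the ram wound up and the wheel free. The ruler and cup have not moved.

```bash
python3 -c "
from cell import ctrl
print(ctrl.finish_job())"
```

```text
the job is handed in; nothing more can be done
None
```

I handed the job in at about 24 s of the 72 s allowed: the button was squeezed home at about 110 N (estimated) and held by the pawl alone for over a second, then the pawl was thrown right back and the foot wound up to about 16 mm clear (worked out from the wheel angle). The ruler and cup had not moved; I did not look at the tin again, but the arm never went near it. Pinching the wheel ball slipped twice, so I pushed the balls with the shut fingers instead, and the fingertips pressed on the pawl with about 37 N for a moment as it went back.

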